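Shorten a telescoping support leg by one hole

ROBOT

A 6-joint arm with a two-finger parallel gripper is mounted at the origin on the work surface; the furniture and walls round the work are solid. World frame = base frame: x ahead of the robot, y to its left, z up, the work surface at z = 0. Lengths are in mm, angles in rad, forces in N, time in s.
With the tool pointing down it reaches from about 350 to 975 mm from the base axis. Payload 4.9 kg.
Tool frame: the origin (TCP) lies at the very end of the fingers, on their centre line; the grasp point (between the pads) lies 19 mm behind it; z points along the fingers, y is the line along which they close (so a half turn about z gives the same grasp; the last joint's range is limited). The gripper opens to 85 mm and grips with 20 to 120 N. Pads are 22 mm wide; open, the fingers measure 114 mm over their backs; the gripper's body (76 mm by 85 mm) begins 54 mm behind the grasp point. The pads swing forward as they close: fully open they stand 13 mm farther back than shut.
Start: joints at [-1.346, 0.053, 1.613, -0, 1.476, -0.119], TCP at [210.661, -588.408, 231.304] pointing down, gripper open.
Joint ranges: [-3.01, 3.01], [-1.01, 2.22], [0.06, 2.58], [-1.02, 4.17], [0.09, 2.62], [-3.14, 3.14]. Speed limits (rad/s): [2.57, 2.57, 3.14, 3.14, 3.14, 3.14].

INTERFACE

Orientations are given as a unit quaternion [w, x, y, z].
In Python, from rig import telemetry, viewer, env gives the robot as it stands. The module is installed in compiled form; this text tells all that it offers.
- The arm moves only by the shell command python3 -m inch 'ROWS' [OPENING] [FORCE]. ROWS is JSON, a list of rows, each an object of numbers: "tx", "ty", "tz": the shift along the tool's x, y, z in units of 300 mm (1.0 is 300 mm); "rx", "ry", "rz": the turn, a rotation vector about the tool's x, y, z in units of 180 degrees (1.0 is 180 degrees). A call has 1 to 10 rows; each row is the pose to reach, as a shift and turn from the pose commanded when the call began, along the tool's axes at that moment, turning the shorter way round; what a row does not reach only later rows make up. A row lasts 1/10 s, in which the tool goes at most 50 mm and 8.59 degrees, less where a joint would pass 70% of its speed; a pose out of reach is approached as far as the arm can. A call with a number of a shift or a turn outside -1 to 1 is refused whole. A call with a gripper value outside its range is refused whole. OPENING is the gripper command: -1 is shut, 1 is fully open, values between are in proportion, set as the call begins (- or left out, the last holds). The fingers move at their own pace and stop on an object; FORCE is the grip in N (left out, the last holds). Time passes only in rows, so rows that repeat a pose let the fingers close. It gives the time, the measured TCP pose, the force, the opening and the grip force at its end, in the units of the state.
- telemetry.sense(): the state, without advancing time (a new reading comes with each control period).
- viewer.grab_frame(name): name is "scene" or "top"; returns (picture, depth): 400x640x3 uint8, blue, green, red; 400x640 float32, mm along the optical axis (not along the pixel's ray), 0 where there is no reading.
- viewer.calibration(name): a dict with "fovy" (degrees; the focal length in pixels is half the picture's height over the tangent of half this angle, whatever the lens; pixels are square), "cx", "cy" (the principal point, pixels), "cam_to_world" (4x4, takes a point from camera to world coordinates). Camera axes: x right, y up, looking along -z (the intrinsics and any distortion apply to the point x, -y, -z); pixel columns grow to the right and rows downward; lengths in mm; the calibration is good to about 2 mm. A picture is of the moment at which its call begins. calibration takes no time and is no camera call.
- env.job_done(): hands the job in; it is judged then, once.
The state is a dict: "clock": time; "joint_positions": joint angles; "joint_velocities": joint speeds; "joint_efforts": joint torques, N m; "tcp_pos": TCP position; "tool_rot": TCP orientation; "wrist_force": force on the tool from outside, world axes, zero at the start; "ft_torque": the same for the moment, N m; "grip_width": opening from 0.0 (shut) to 1.0 (fully open); "gripper_force": force on a finger pad.
Only numpy, scipy, OpenCV 4.12 (cv2) and the standard library are available. Lean on these libraries where they do the work, as an engineer would, in place of code of your own. Each camera call takes 0.05 s, during which the arm holds its last target. There are 200 camera calls.

TASK

Shorten the telescoping support leg lying in the cradle by one hole: press its sprung button in with the fingertips so that the inner tube slips off the first hole, then push the rubber foot in until the button springs fully up in the next hole, the one in the dark clamped sleeve. Work gently: neither ram the button nor keep forcing the foot once the button has caught, and leave the other things on the bench undisturbed.

Things in the scene. Friction and masses are not known exactly. Their poses are not given: they have to be found in the camera images.
- leg: Fixed telescoping leg lying level in a wooden cradle. Outer tube: grey, square, 40 x 40 mm, top face 75 mm above the bench. Origin on the bench under the first hole; local +y is the way in, z up. The outer tube runs from y = -30 mm (mouth) to +173 mm. Plywood cradle board 90 mm wide, y -45 to +175 mm, 12 mm thick; the saddle by the mouth is 70 mm wide in x, y -24 to 0, 59 mm high.
- button_top (a point): Top of the steel snap button: upright pin 15 mm across with a domed end, carried by the inner tube. At the start 81 mm above the bench, 6 mm proud of the outer tube. Spring: 2 N at first, about 3.5 N when flush. Pressed nearly flush with the tube's top face it slips under the wall: an elastic cord draws the inner tube in by 30 to 40 mm, where friction holds it, the button hidden.
- slid_in (a joint): How far the inner tube has slid in, m: 0 in the first hole (3 mm play in all), growing as the leg shortens. The next and last hole is in the middle of the dark steel sleeve (46 x 46 mm, 76 mm long, top 76.5 mm above the bench) clamped round the outer tube: 58 to 86 mm on, a different distance every time, not measured; feel for it. Over 60 N anywhere on the leg is ramming it.
- button (a joint): How far the button is pressed down into the inner tube, m: 0 sprung fully up (in a hole), 0.006 flush with the outer tube's top face, 0.009 when hidden under the wall.
- tape_measure: Bystander, loose: yellow pocket tape, 36 x 82 x 66 mm, standing on the bench. Origin at the centre of its underside.
- offcut_4: Bystander, loose: reddish timber offcut, 66 x 90 x 20 mm. Origin at the centre of its underside.
- pencil: Bystander, loose: flat carpenter's pencil, 165 mm long. Origin at the middle of its underside.
- screwdriver_1: Bystander, loose: screwdriver with amber handle, 204 mm long. Origin at the middle of its underside.
- inner_tube: Bare aluminium inner tube, 32 x 32 mm, with a black rubber foot (46 x 46 mm, 14 mm thick, 32 to 78 mm above the bench). Origin: centre of the foot's end face, which looks along the leg's -y, 158 mm from the button's axis; axes as the leg's. Pushed on the foot towards +y it slides in against up to 14 N; when the button springs up in the next hole it stops dead. Over 25 N on it is forcing.

How it is judged (in metres and radians):
On the way:
1. the button has been pressed in and the inner tube has slipped off the first hole (value of joint slid_in above 0.009 m and value of joint button above 0.006 m), for 0.05 s.
At the end, for the whole second after the job is handed in: the inner tube is one hole shorter (slid in 55 to 90 mm) and at rest, and the button has sprung up in the next hole (less than 2 mm short of fully up) (value of joint slid_in between 0.055 and 0.09 m and value of joint button below 0.002 m and velocity of joint slid_in between -0.005 and 0.005 m/s); the robot touches nothing.
It fails at once if the leg is rammed: more than 60 N on its outer tube or cradle or what they carry (contact force between any of the arm, the fingers and leg above 60 N).
It fails at once if the inner tube is forced: more than 25 N on its foot, tube or button (contact force between any of the arm, the fingers and inner_tube above 25 N).
It fails at once if a loose thing on the bench is moved more than 20 mm (distance of any of tape_measure, offcut_4, pencil, screwdriver_1 from where it was at the start of the episode above 0.02 m).
It also fails if it takes over 40 s, if anything falls off the work surface, if the arm or the gripper's body presses on something with over 40 N, if the wrist force passes 120 N, or if a joint passes its speed limit or range.

## Working session

There is one attempt and no reset: what is moved stays moved. The work goes in short steps, Python scripts to look and compute and a shell command to move; the robot and the scene stay as the last step left them, time stands still between calls to the robot, and variables do not carry over. Pictures are saved under pics/ and viewed, at most 13 in all, crops included, and the job is handed in when it is done.

```bash
mkdir -p pics; cat > h.py <<'E'
import numpy as np, cv2
from rig import telemetry, viewer, env
from scipy.spatial.transform import Rotation as R
def ray(c,u,v,z):
    "pixel -> world point on plane of height z"
    K=viewer.calibration(c); f=200/np.tan(np.radians(K['fovy'])/2); T=np.array(K['cam_to_world'])
    d=T[:3,:3]@np.array([(u-K['cx'])/f,-(v-K['cy'])/f,-1]); o=T[:3,3]
    return o+d*(z-o[2])/d[2]
def dep(c,D,u,v):
    K=viewer.calibration(c); f=200/np.tan(np.radians(K['fovy'])/2); T=np.array(K['cam_to_world'])
    z=D[int(v),int(u)]; return T[:3,:3]@(z*np.array([(u-K['cx'])/f,-(v-K['cy'])/f,-1]))+T[:3,3]
E
python3 - <<'E'
from h import *
for c in("scene","top"):
    p,d=viewer.grab_frame(c); cv2.imwrite(f"pics/{c}0.png",p); np.save(f"{c}0.npy",d); print(viewer.calibration(c))
print(telemetry.sense())
E
```

```text
{'fovy': 46.933255882059385, 'cx': 326.86268552663137, 'cy': 194.6799558332393, 'cam_to_world': array([[-6.43775596e-01,  2.94311635e-01, -7.06352351e-01,
        -2.62718609e+02],
       [-7.65199382e-01, -2.53371011e-01,  5.91838692e-01,
         6.90130765e+02],
       [-4.78419630e-03,  9.21511689e-01,  3.88321154e-01,
         5.57376472e+02],
       [ 0.00000000e+00,  0.00000000e+00,  0.00000000e+00,
         1.00000000e+00]])}
{'fovy': 45.90134496218734, 'cx': 314.297584523631, 'cy': 200.14038134678154, 'cam_to_world': array([[ 1.86600106e-02,  9.82563732e-01, -1.84987340e-01,
         3.26090350e+02],
       [-9.99797697e-01,  1.97266863e-02,  3.92724659e-03,
        -3.73964381e+01],
       [ 7.50795730e-03,  1.84876634e-01,  9.82733057e-01,
         1.34316521e+03],
       [ 0.00000000e+00,  0.00000000e+00,  0.00000000e+00,
         1.00000000e+00]])}
{'clock': 0.1, 'joint_positions': array([-1.34601145e+00,  5.33346649e-02,  1.61417830e+00,  1.85134360e-05,
        1.47599494e+00, -1.18987930e-01]), 'joint_velocities': array([ 0.00079961, -0.00317873, -0.00259949,  0.00197008,  0.00172108,
       -0.0001265 ]), 'joint_efforts': array([ 8.85502177e-04, -3.94896555e+01, -3.71366966e+01, -1.31462184e-04,
        3.83619539e-03,  8.80274285e-06]), 'tcp_pos': array([ 210.5351527 , -587.86604101,  230.14587751]), 'tool_rot': array([-9.56775244e-04,  9.85263567e-01,  1.71040307e-01, -4.14319945e-05]), 'wrist_force': array([-0.99602273, -0.01533362, -0.30321859]), 'ft_torque': array([ 0.01313946,  0.04538462, -0.02258965]), 'gripper_force': 0.0, 'grip_width': 1.0008918989645503}
```

View pics/scene0.png

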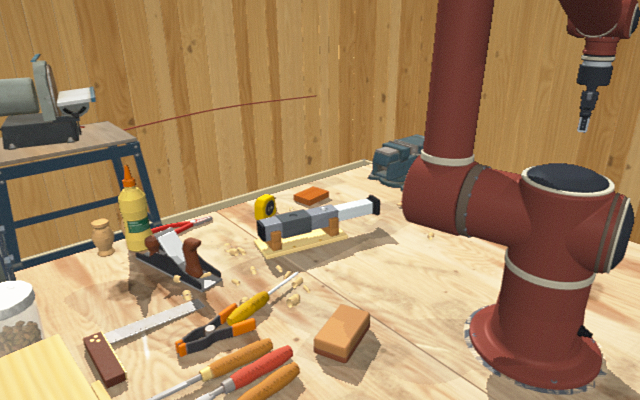

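View pics/top0.png

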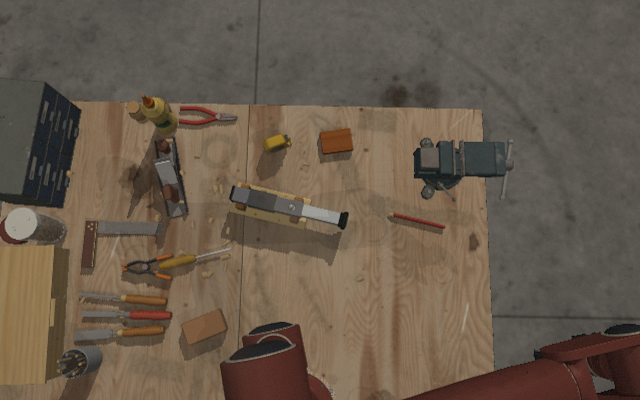

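The leg runs in the top view from the black foot (344,220) to the far end (235,195), and the dark sleeve is near (285,203). The pencil (415,220) lies past the foot. I'll zoom in for the button and get the axis from height masks.

```bash
python3 - <<'E'
from h import *
p=cv2.imread("pics/top0.png"); d=np.load("top0.npy")
c=cv2.resize(p[170:245,220:360],None,fx=5.6,fy=5.6,interpolation=cv2.INTER_CUBIC); cv2.imwrite("pics/topc.png",c)
P=np.array([[dep("top",d,u,v) for u in range(220,360)] for v in range(170,245)]).reshape(-1,3)
m=(P[:,2]>66)&(P[:,2]<90)
Q=P[m]; uu,vv=np.meshgrid(range(220,360),range(170,245)); M=m.reshape(75,140).astype(np.uint8)
n,l,st,ce=cv2.connectedComponentsWithStats(M); k=1+np.argmax(st[1:,4]); Q=P[(l==k).ravel()]
c0=Q[:,:2].mean(0); w,V=np.linalg.eigh(np.cov(Q[:,:2].T)); a=V[:,1]; a*=np.sign(a[1]); n_=np.array([a[1],-a[0]])
s=(Q[:,:2]-c0)@a; t=(Q[:,:2]-c0)@n_
print(c0,a,np.degrees(np.arctan2(a[1],a[0])),s.min(),s.max())
for x in np.arange(-180,170,10):
    k=(s>=x)&(s<x+10)
    if k.any(): print(x,k.sum(),t[k].min().round(1),t[k].max().round(1),np.median(Q[k,2]).round(1),Q[k,2].max().round(1))
E
```

```text
Traceback (most recent call last):
  File "h.py", line 10, in dep
    K=viewer.calibration(c); f=200/np.tan(np.radians(K['fovy'])/2); T=np.array(K['cam_to_world'])
ValueError: time passes only in moves, steps and waits
```

View pics/topc.png

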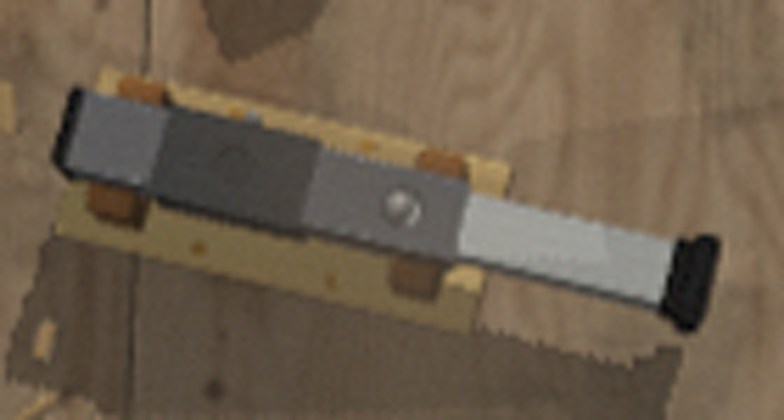

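The crop shows the button at (400,208), which is full-frame (291.4,207.1). The sleeve hole is faint at (235,158), and the foot is centred near (693,283), full-frame (343.8,220.5). Next I measure with a cached calibration.

```bash
python3 - <<'E'
import re
s=open('h.py').read()
s=s.replace("def ray","from functools import lru_cache\ncal=lru_cache(None)(lambda c: viewer.calibration(c))\ndef ray",1).replace("K=viewer.calibration(c)","K=cal(c)")
open('h.py','w').write(s)
E
python3 - <<'E'
from h import *
d=np.load("top0.npy")
uu,vv=np.meshgrid(np.arange(220,360),np.arange(170,245))
P=np.array([dep("top",d,u,v) for u,v in zip(uu.ravel(),vv.ravel())])
M=((P[:,2]>62)&(P[:,2]<95)).reshape(75,140).astype(np.uint8)
n,l,st,ce=cv2.connectedComponentsWithStats(M); k=1+np.argmax(st[1:,4]); Q=P[(l==k).ravel()]
c0=Q[:,:2].mean(0); w,V=np.linalg.eigh(np.cov(Q[:,:2].T)); a=V[:,1]; a*=np.sign(a[1]); n_=np.array([a[1],-a[0]])
s=(Q[:,:2]-c0)@a; t=(Q[:,:2]-c0)@n_
print(c0,a,np.degrees(np.arctan2(a[1],a[0])),s.min(),s.max())
for x in np.arange(-180,170,20):
    k=(s>=x)&(s<x+20)
    if k.any(): print(x,k.sum(),t[k].min().round(1),t[k].max().round(1),np.median(Q[k,2]).round(1),Q[k,2].max().round(1))
g=lambda X:(((X[:2]-c0)@a).round(1),((X[:2]-c0)@n_).round(1))
pt=lambda U,V,z:ray("top",220+U/5.6,170+V/5.6,z)
for nme,U,V,z in(("button",400,208,80),("hole",235,158,76.5),("mouthL",468,182,75),("mouthR",458,258,75),("footA",708,236,78),("footB",690,328,78),("sleeve1a",318,143,76.5),("sleeve1b",303,236,76.5),("sleeve2a",168,110,76.5),("sleeve2b",155,202,76.5)):
    X=pt(U,V,z); print(nme,X.round(1),g(X))
# scene view: black foot & pencil
for nme,(u,v) in dict(pen1=(390,213),pen2=(444,227)).items(): print(nme,ray("top",u,v,8).round(0))
E
```

```text
[547.7485734   34.23349638] [0.21833791 0.97587323] 77.38857052822472 -170.599408792999 157.66765724172694
-180 66 -22.7 22.2 76.5 83.4
-160 97 -20.7 18.3 72.0 79.8
-140 89 -15.5 16.4 70.4 78.0
-120 84 -16.2 16.2 70.0 77.2
-100 86 -15.5 16.4 70.4 77.8
-80 88 -15.6 16.7 70.3 76.8
-60 92 -18.6 18.4 71.8 78.9
-40 113 -19.4 26.7 73.9 80.4
-20 112 -22.4 23.3 74.5 85.9
0 108 -19.4 20.8 74.3 80.1
20 119 -22.4 23.6 75.1 82.4
40 125 -22.4 23.8 75.8 81.5
60 97 -22.5 23.8 75.3 81.3
80 122 -22.6 23.5 76.0 83.4
100 116 -22.2 24.7 74.9 83.3
120 105 -19.7 20.8 73.9 80.9
140 96 -19.9 21.0 74.9 81.2
button [543.3  19.2  80. ] (np.float64(-15.6), np.float64(-1.1))
hole [567.  100.4  76.5] (np.float64(68.8), np.float64(4.3))
mouthL [557.7 -13.3  75. ] (np.float64(-44.2), np.float64(20.1))
mouthR [520.1  -9.3  75. ] (np.float64(-48.5), np.float64(-17.4))
footA [ 532.8 -130.3   78. ] (np.float64(-163.8), np.float64(21.4))
footB [ 487.8 -121.9   78. ] (np.float64(-165.4), np.float64(-24.4))
sleeve1a [575.3  60.3  76.5] (np.float64(31.4), np.float64(21.2))
sleeve1b [529.2  66.   76.5] (np.float64(26.9), np.float64(-25.0))
sleeve2a [590.2 134.1  76.5] (np.float64(106.7), np.float64(19.7))
sleeve2b [544.5 138.4  76.5] (np.float64(100.9), np.float64(-25.9))
pen1 [ 544. -260.    8.]
pen2 [ 507. -414.    8.]
```

```bash
cat >> h.py <<'E'
A=np.array([.2183,.9759]); N=np.array([.9759,-.2183]); C0=np.array([547.75,34.23])
B=C0-15*A   # button, world xy
def go(x,y,z):
    s=telemetry.sense(); q=s['tool_rot']; r=R.from_quat([q[1],q[2],q[3],q[0]])
    d=r.inv().apply(np.array([x,y,z])-s['tcp_pos'])/300
    # turn still needed for tool x along leg, z down
    G=R.from_matrix(np.array([[A[0],N[0],0],[A[1],N[1],0],[0,0,-1]]))
    print('t=%.2f'%s['clock'],'tcp',s['tcp_pos'].round(1),'shift',d.round(4),'turn',((r.inv()*G).as_rotvec()/np.pi).round(4),'F',s['wrist_force'].round(1))
def leg():
    s=telemetry.sense(); d=s['tcp_pos'][:2]-B
    print('t=%.2f'%s['clock'],'leg y %.1f x %.1f z %.1f'%(d@A,d@N,s['tcp_pos'][2]),'F',s['wrist_force'].round(1),'Falong %.1f'%(s['wrist_force'][:2]@A))
E
python3 -m inch '[{"tx":0.867,"ty":-0.767},{"tx":0.867,"ty":-0.767},{"tx":0.867,"ty":-0.767},{"tx":0.867,"ty":-0.767,"rz":-0.32},{"tx":0.867,"ty":-0.767,"rz":-0.32},{"tx":0.867,"ty":-0.767,"rz":-0.32},{"tx":0.867,"ty":-0.767,"rz":-0.32},{"tx":0.867,"ty":-0.767,"rz":-0.32},{"tx":0.867,"ty":-0.767,"rz":-0.32},{"tx":0.867,"ty":-0.767,"rz":-0.32}]' -1 40
python3 -c "
from h import *
go(*B,140)"
```

```text
t=0.10 tcp [ 210.5 -587.9  230.1] shift [ 1.7304 -1.5306  0.3038] turn [-0.0005 -0.0004 -0.3205] F [-1.  -0.  -0.3]$[0]: bad value
```

```bash

python3 -m inch '[{"tx":0.867,"ty":-0.767,"tz":0,"rx":0,"ry":0,"rz":-0.32},{"tx":0.867,"ty":-0.767,"tz":0,"rx":0,"ry":0,"rz":-0.32},{"tx":0.867,"ty":-0.767,"tz":0,"rx":0,"ry":0,"rz":-0.32},{"tx":0.867,"ty":-0.767,"tz":0,"rx":0,"ry":0,"rz":-0.32},{"tx":0.867,"ty":-0.767,"tz":0,"rx":0,"ry":0,"rz":-0.32},{"tx":0.867,"ty":-0.767,"tz":0,"rx":0,"ry":0,"rz":-0.32},{"tx":0.867,"ty":-0.767,"tz":0,"rx":0,"ry":0,"rz":-0.32},{"tx":0.867,"ty":-0.767,"tz":0,"rx":0,"ry":0,"rz":-0.32},{"tx":0.867,"ty":-0.767,"tz":0,"rx":0,"ry":0,"rz":-0.32}]' -1 40
python3 -c "
from h import *
go(*B,140)"
```

```text
clock: 1.0
tcp_pos: [378.2, -283.3, 231.0]
tool_rot: [-0.0, 0.78, 0.625, -0.0]
wrist_force: [-0.5, 0.7, -0.5]
grip_width: -0.004
gripper_force: 0.0
t=1.00 tcp [ 378.2 -283.3  231. ] shift [1.1062 0.3208 0.3028] turn [-0.0001  0.0001  0.0001] F [-0.5  0.7 -0.5]
```

```bash

python3 -m inch '[{"tx":0.95,"ty":0.3,"tz":0,"rx":0,"ry":0,"rz":0},{"tx":0.95,"ty":0.3,"tz":0,"rx":0,"ry":0,"rz":0},{"tx":0.95,"ty":0.3,"tz":0,"rx":0,"ry":0,"rz":0},{"tx":0.95,"ty":0.3,"tz":0,"rx":0,"ry":0,"rz":0},{"tx":0.95,"ty":0.3,"tz":0.1,"rx":0,"ry":0,"rz":0},{"tx":0.95,"ty":0.3,"tz":0.2,"rx":0,"ry":0,"rz":0},{"tx":0.95,"ty":0.3,"tz":0.3,"rx":0,"ry":0,"rz":0},{"tx":0.95,"ty":0.3,"tz":0.3,"rx":0,"ry":0,"rz":0}]'
python3 - <<'E'
from h import *
go(*B,90)
p,d=viewer.grab_frame("scene"); np.save("s1.npy",d); cv2.imwrite("pics/s1.png",cv2.resize(p[100:270,230:430],None,fx=3.5,fy=3.5,interpolation=cv2.INTER_CUBIC))
p,d=viewer.grab_frame("top");cv2.imwrite("pics/t1.png",cv2.resize(p[150:250,220:360],None,fx=5,fy=5,interpolation=cv2.INTER_CUBIC))
E
```

```text
clock: 1.8
tcp_pos: [524.6, -25.0, 134.1]
tool_rot: [-0.005, 0.781, 0.625, -0.004]
wrist_force: [-1.5, 0.6, 0.0]
grip_width: 0.001
gripper_force: 0.0
t=1.80 tcp [524.6 -25.  134.1] shift [0.1597 0.0338 0.1466] turn [-0.0042  0.0002 -0.0005] F [-1.5  0.6  0. ]
```

View pics/s1.png

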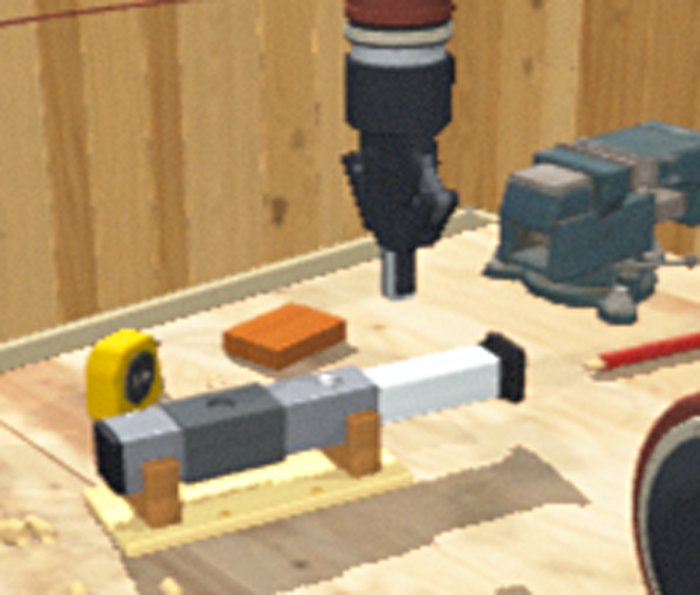

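The scene crop shows the button at (329,380), full-frame (324,208.6), and the sleeve hole at (222,403), full-frame (293.4,215.1). The shut fingers stand clear above. I'll cross-check the button position from this view.

```bash

python3 -m inch '[{"tx":0,"ty":0,"tz":0,"rx":0,"ry":0,"rz":0},{"tx":0,"ty":0,"tz":0,"rx":0,"ry":0,"rz":0}]'
python3 - <<'E'
from h import *
for u,v,z in((324,208.6,80),(293.4,215.1,76.5)):
    X=ray("scene",u,v,z); d=X[:2]-B; print(X.round(1),"leg y %.1f x %.1f"%(d@A,d@N))
go(*B,90); leg()
E
```

```text
clock: 2.1
tcp_pos: [529.8, -27.5, 144.1]
tool_rot: [0.002, 0.782, 0.624, 0.001]
wrist_force: [-0.2, 0.6, 0.2]
grip_width: 0.002
gripper_force: 0.0
[542.   25.4  80. ] leg y 5.2 x -3.7
[567.2 101.4  76.5] leg y 84.8 x 4.3
t=2.10 tcp [529.8 -27.5 144.1] shift [0.1639 0.0119 0.1804] turn [ 0.0015  0.     -0.0012] F [-0.2  0.6  0.2]
t=2.10 leg y -49.1 x -4.0 z 144.1 F [-0.2  0.6  0.2] Falong 0.6
```

```bash

python3 -m inch '[{"tx":0.1,"ty":0.012,"tz":0,"rx":0,"ry":0,"rz":0},{"tx":0.168,"ty":0.012,"tz":0.06,"rx":0,"ry":0,"rz":0},{"tx":0.168,"ty":0.012,"tz":0.12,"rx":0,"ry":0,"rz":0},{"tx":0.168,"ty":0.012,"tz":0.16,"rx":0,"ry":0,"rz":0},{"tx":0.168,"ty":0.012,"tz":0.18,"rx":0,"ry":0,"rz":0},{"tx":0.168,"ty":0.012,"tz":0.18,"rx":0,"ry":0,"rz":0},{"tx":0.168,"ty":0.012,"tz":0.18,"rx":0,"ry":0,"rz":0}]'
python3 -c "
from h import *
go(*B,80); leg()"
```

```text
clock: 2.8
tcp_pos: [543.6, 21.9, 88.3]
tool_rot: [0.001, 0.781, 0.624, 0.001]
wrist_force: [0.5, 0.5, 0.2]
grip_width: -0.0
gripper_force: 0.0
t=2.80 tcp [543.6  21.9  88.3] shift [-0.007   0.0045  0.0275] turn [ 0.0005 -0.     -0.0008] F [0.5 0.5 0.2]
t=2.80 leg y 2.1 x -1.3 z 88.3 F [0.5 0.5 0.2] Falong 0.6
```

```bash

python3 -m inch '[{"tx":0,"ty":0,"tz":0.007,"rx":0,"ry":0,"rz":0},{"tx":0,"ty":0,"tz":0.014,"rx":0,"ry":0,"rz":0},{"tx":0,"ty":0,"tz":0.02,"rx":0,"ry":0,"rz":0},{"tx":0,"ty":0,"tz":0.025,"rx":0,"ry":0,"rz":0},{"tx":0,"ty":0,"tz":0.03,"rx":0,"ry":0,"rz":0},{"tx":0,"ty":0,"tz":0.03,"rx":0,"ry":0,"rz":0},{"tx":0,"ty":0,"tz":0.03,"rx":0,"ry":0,"rz":0}]'
python3 -c "
from h import *
leg()"
```

```text
clock: 3.5
tcp_pos: [543.3, 22.6, 78.6]
tool_rot: [0.0, 0.781, 0.625, 0.0]
wrist_force: [0.2, 0.2, 1.5]
grip_width: 0.001
gripper_force: 0.8
t=3.50 leg y 2.7 x -1.8 z 78.6 F [0.2 0.2 1.5] Falong 0.3
```

```bash

python3 -m inch '[{"tx":0,"ty":0,"tz":0.003,"rx":0,"ry":0,"rz":0},{"tx":0,"ty":0,"tz":0.006,"rx":0,"ry":0,"rz":0},{"tx":0,"ty":0,"tz":0.009,"rx":0,"ry":0,"rz":0},{"tx":0,"ty":0,"tz":0.011,"rx":0,"ry":0,"rz":0},{"tx":0,"ty":0,"tz":0.011,"rx":0,"ry":0,"rz":0},{"tx":0,"ty":0,"tz":0.011,"rx":0,"ry":0,"rz":0}]'
python3 - <<'E'
from h import *
leg()
p,d=viewer.grab_frame("scene"); cv2.imwrite("pics/s2.png",cv2.resize(p[150:270,240:400],None,fx=4,fy=4,interpolation=cv2.INTER_CUBIC))
E
```

```text
clock: 4.1
tcp_pos: [542.8, 22.5, 75.0]
tool_rot: [-0.0, 0.781, 0.625, -0.0]
wrist_force: [-1.9, -0.1, 3.5]
grip_width: 0.003
gripper_force: 1.6
t=4.10 leg y 2.4 x -2.2 z 75.0 F [-1.9 -0.1  3.5] Falong -0.5
```

View pics/s2.png

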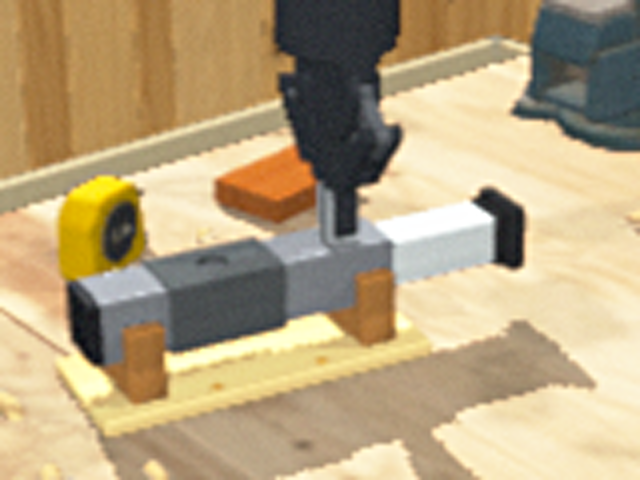

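The fingertip is on the button and the foot is still out at (500,230), so it hasn't slipped yet. Pressing slightly deeper.

```bash

python3 -m inch '[{"tx":0,"ty":0,"tz":0.002,"rx":0,"ry":0,"rz":0},{"tx":0,"ty":0,"tz":0.004,"rx":0,"ry":0,"rz":0},{"tx":0,"ty":0,"tz":0.004,"rx":0,"ry":0,"rz":0},{"tx":0,"ty":0,"tz":0.004,"rx":0,"ry":0,"rz":0}]'
python3 - <<'E'
from h import *
leg()
p,d=viewer.grab_frame("scene"); q=cv2.imread("pics/scene0.png")
f=lambda p:[int(x) for x in np.argwhere((p[190:225,335:400].max(2)<60)).mean(0)+[190,335]]
print(f(q),f(p)); cv2.imwrite("pics/s3.png",cv2.resize(p[150:270,240:400],None,fx=4,fy=4,interpolation=cv2.INTER_CUBIC))
E
```

```text
clock: 4.55
tcp_pos: [542.9, 22.4, 74.9]
tool_rot: [-0.0, 0.781, 0.625, -0.0]
wrist_force: [-5.0, -0.1, 10.5]
grip_width: -0.002
gripper_force: 4.6
t=4.55 leg y 2.4 x -2.1 z 74.9 F [-5.  -0.1 10.5] Falong -1.2
[204, 375] [206, 364]
```

```bash

python3 -m inch '[{"tx":0,"ty":0.007,"tz":-0.03,"rx":0,"ry":0,"rz":0},{"tx":0,"ty":0.007,"tz":-0.12,"rx":0,"ry":0,"rz":0},{"tx":-0.1,"ty":0.007,"tz":-0.2,"rx":0,"ry":0,"rz":0},{"tx":-0.25,"ty":0.007,"tz":-0.2,"rx":0,"ry":0,"rz":0},{"tx":-0.4,"ty":0.007,"tz":-0.2,"rx":0,"ry":0,"rz":0},{"tx":-0.56,"ty":0.007,"tz":-0.2,"rx":0,"ry":0,"rz":0},{"tx":-0.56,"ty":0.007,"tz":-0.2,"rx":0,"ry":0,"rz":0},{"tx":-0.56,"ty":0.007,"tz":-0.2,"rx":0,"ry":0,"rz":0}]'
python3 - <<'E'
from h import *
leg()
p,d=viewer.grab_frame("scene"); cv2.imwrite("pics/s4.png",cv2.resize(p[120:270,240:400],None,fx=4,fy=4,interpolation=cv2.INTER_CUBIC))
E
```

```text
clock: 5.4
tcp_pos: [508.0, -142.7, 133.7]
tool_rot: [-0.0, 0.782, 0.624, 0.0]
wrist_force: [0.5, 0.3, 0.9]
grip_width: 0.0
gripper_force: 0.0
t=5.40 leg y -166.4 x -0.1 z 133.7 F [0.5 0.3 0.9] Falong 0.4
```

View pics/s4.png

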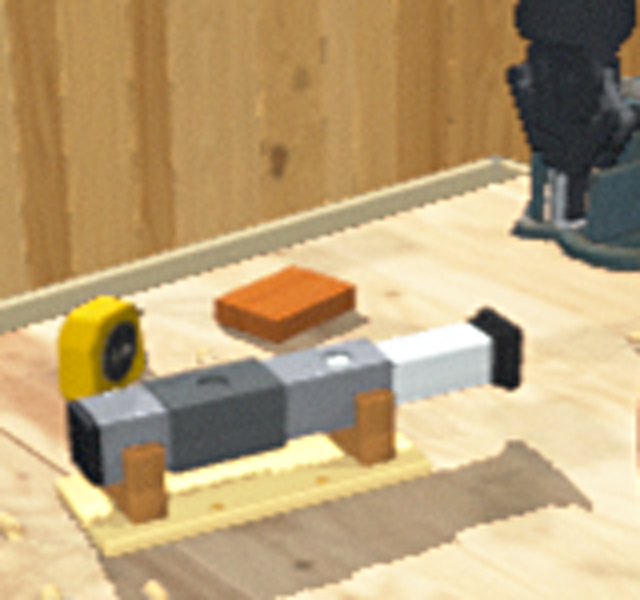

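The scene shows the visible inner tube shortened by about 30 mm, with the foot now at crop (500,348), full-frame (365,207). The first hole at (338,358) is empty. It has slipped, so I go down in front of the foot.

```bash

python3 -m inch '[{"tx":0,"ty":0,"tz":0.1,"rx":0,"ry":0,"rz":0},{"tx":0,"ty":0,"tz":0.2,"rx":0,"ry":0,"rz":0},{"tx":0,"ty":0,"tz":0.27,"rx":0,"ry":0,"rz":0},{"tx":0,"ty":0,"tz":0.296,"rx":0,"ry":0,"rz":0},{"tx":0,"ty":0,"tz":0.296,"rx":0,"ry":0,"rz":0},{"tx":0,"ty":0,"tz":0.296,"rx":0,"ry":0,"rz":0},{"tx":0,"ty":0,"tz":0.296,"rx":0,"ry":0,"rz":0}]'
python3 - <<'E'
from h import *
leg()
p,d=viewer.grab_frame("top"); cv2.imwrite("pics/t2.png",cv2.resize(p[170:245,220:360],None,fx=5.6,fy=5.6,interpolation=cv2.INTER_CUBIC))
E
```

```text
clock: 6.15
tcp_pos: [509.5, -142.0, 46.7]
tool_rot: [0.001, 0.781, 0.625, 0.001]
wrist_force: [-0.4, -0.1, 0.1]
grip_width: 0.0
gripper_force: 0.0
t=6.15 leg y -165.4 x 1.1 z 46.7 F [-0.4 -0.1  0.1] Falong -0.2
```

View pics/t2.png

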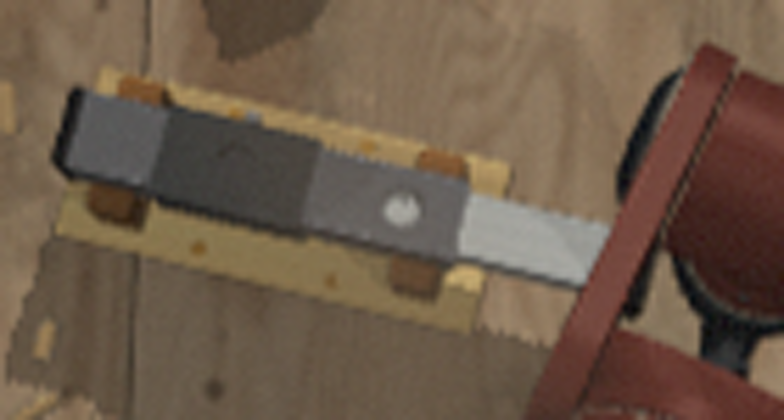

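The top crop shows the foot's edge moved from x≈668 to ≈615, about 29 mm in, so the finger still has about 25 mm of clearance. Approaching it.

```bash

python3 -m inch '[{"tx":0.02,"ty":0,"tz":0,"rx":0,"ry":0,"rz":0},{"tx":0.04,"ty":0,"tz":0,"rx":0,"ry":0,"rz":0},{"tx":0.055,"ty":0,"tz":0,"rx":0,"ry":0,"rz":0},{"tx":0.065,"ty":0,"tz":0,"rx":0,"ry":0,"rz":0},{"tx":0.07,"ty":0,"tz":0,"rx":0,"ry":0,"rz":0},{"tx":0.075,"ty":0,"tz":0,"rx":0,"ry":0,"rz":0},{"tx":0.08,"ty":0,"tz":0,"rx":0,"ry":0,"rz":0},{"tx":0.085,"ty":0,"tz":0,"rx":0,"ry":0,"rz":0},{"tx":0.09,"ty":0,"tz":0,"rx":0,"ry":0,"rz":0}]'
python3 -c "
from h import *
leg()"
```

```text
clock: 7.1
tcp_pos: [514.1, -115.5, 45.0]
tool_rot: [-0.0, 0.781, 0.624, -0.0]
wrist_force: [0.8, -0.1, -0.4]
grip_width: -0.001
gripper_force: 0.0
t=7.10 leg y -138.4 x -0.2 z 45.0 F [ 0.8 -0.1 -0.4] Falong 0.1
```

```bash

python3 -m inch '[{"tx":0.006,"ty":0,"tz":0,"rx":0,"ry":0,"rz":0},{"tx":0.012,"ty":0,"tz":0,"rx":0,"ry":0,"rz":0},{"tx":0.018,"ty":0,"tz":0,"rx":0,"ry":0,"rz":0},{"tx":0.024,"ty":0,"tz":0,"rx":0,"ry":0,"rz":0},{"tx":0.03,"ty":0,"tz":0,"rx":0,"ry":0,"rz":0}]'
python3 -c "
from h import *
leg()"
```

```text
clock: 7.6
tcp_pos: [516.0, -106.8, 45.0]
tool_rot: [0.0, 0.781, 0.625, -0.0]
wrist_force: [-0.7, -1.2, -0.3]
grip_width: -0.001
gripper_force: 0.7
t=7.60 leg y -129.5 x -0.2 z 45.0 F [-0.7 -1.2 -0.3] Falong -1.3
```

```bash

python3 -m inch '[{"tx":0.005,"ty":0,"tz":0,"rx":0,"ry":0,"rz":0},{"tx":0.01,"ty":0,"tz":0,"rx":0,"ry":0,"rz":0},{"tx":0.015,"ty":0,"tz":0,"rx":0,"ry":0,"rz":0},{"tx":0.02,"ty":0,"tz":0,"rx":0,"ry":0,"rz":0},{"tx":0.025,"ty":0,"tz":0,"rx":0,"ry":0,"rz":0}]'
python3 -c "
from h import *
leg()"
```

```text
clock: 8.1
tcp_pos: [517.7, -99.6, 45.0]
tool_rot: [0.0, 0.781, 0.625, -0.0]
wrist_force: [-0.8, -3.4, -0.5]
grip_width: 0.003
gripper_force: 1.9
t=8.10 leg y -122.1 x -0.1 z 45.0 F [-0.8 -3.4 -0.5] Falong -3.5
```

```bash

python3 -m inch '[{"tx":0.005,"ty":0,"tz":0,"rx":0,"ry":0,"rz":0},{"tx":0.01,"ty":0,"tz":0,"rx":0,"ry":0,"rz":0},{"tx":0.015,"ty":0,"tz":0,"rx":0,"ry":0,"rz":0},{"tx":0.02,"ty":0,"tz":0,"rx":0,"ry":0,"rz":0},{"tx":0.025,"ty":0,"tz":0,"rx":0,"ry":0,"rz":0}]'
python3 - <<'E'
from h import *
leg()
p,d=viewer.grab_frame("scene"); cv2.imwrite("pics/s5.png",cv2.resize(p[120:270,240:400],None,fx=4,fy=4,interpolation=cv2.INTER_CUBIC))
E
```

```text
clock: 8.6
tcp_pos: [519.3, -92.2, 45.0]
tool_rot: [0.0, 0.781, 0.625, -0.0]
wrist_force: [-1.5, -5.3, 0.2]
grip_width: -0.001
gripper_force: 2.6
t=8.60 leg y -114.6 x -0.1 z 45.0 F [-1.5 -5.3  0.2] Falong -5.4
```

View pics/s5.png

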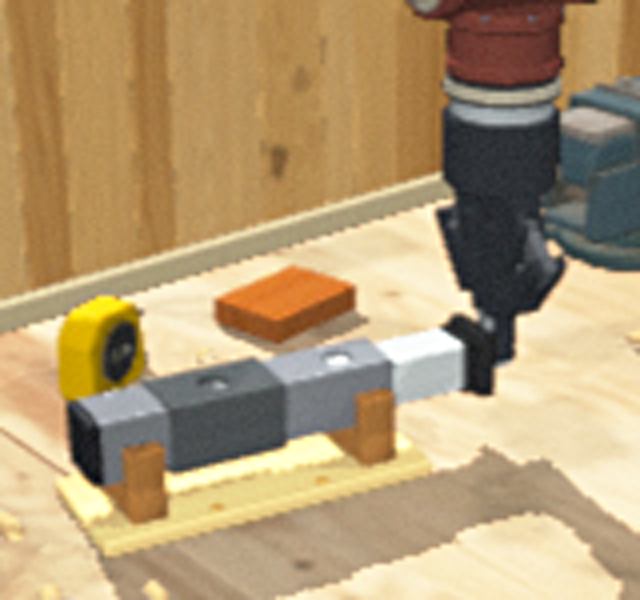

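The finger is against the foot and pushing it: the foot's inner edge moved from crop x≈490 to ≈465. I keep on in short calls.

```bash

python3 -m inch '[{"tx":0.005,"ty":0,"tz":0,"rx":0,"ry":0,"rz":0},{"tx":0.01,"ty":0,"tz":0,"rx":0,"ry":0,"rz":0},{"tx":0.015,"ty":0,"tz":0,"rx":0,"ry":0,"rz":0},{"tx":0.02,"ty":0,"tz":0,"rx":0,"ry":0,"rz":0}]'
python3 -c "
from h import *
leg()"
```

```text
clock: 9.05
tcp_pos: [520.6, -86.6, 45.0]
tool_rot: [0.0, 0.781, 0.625, -0.0]
wrist_force: [-2.1, -6.4, -1.4]
grip_width: -0.003
gripper_force: 3.4
t=9.05 leg y -108.9 x -0.1 z 45.0 F [-2.1 -6.4 -1.4] Falong -6.8
```

```bash

python3 -m inch '[{"tx":0.005,"ty":0,"tz":0,"rx":0,"ry":0,"rz":0},{"tx":0.01,"ty":0,"tz":0,"rx":0,"ry":0,"rz":0},{"tx":0.015,"ty":0,"tz":0,"rx":0,"ry":0,"rz":0},{"tx":0.02,"ty":0,"tz":0,"rx":0,"ry":0,"rz":0}]'
python3 -c "
from h import *
leg()"
```

```text
clock: 9.45
tcp_pos: [521.8, -81.1, 45.0]
tool_rot: [0.001, 0.781, 0.625, -0.001]
wrist_force: [-1.8, -7.3, 1.3]
grip_width: -0.002
gripper_force: 4.2
t=9.45 leg y -103.2 x -0.1 z 45.0 F [-1.8 -7.3  1.3] Falong -7.6
```

```bash

python3 -m inch '[{"tx":0.004,"ty":0,"tz":0,"rx":0,"ry":0,"rz":0},{"tx":0.008,"ty":0,"tz":0,"rx":0,"ry":0,"rz":0},{"tx":0.012,"ty":0,"tz":0,"rx":0,"ry":0,"rz":0}]'
python3 -c "
from h import *
leg()"
```

```text
clock: 9.75
tcp_pos: [522.6, -77.8, 45.0]
tool_rot: [0.001, 0.781, 0.625, -0.001]
wrist_force: [-2.9, -8.1, -0.7]
grip_width: -0.002
gripper_force: 4.6
t=9.75 leg y -99.8 x -0.1 z 45.0 F [-2.9 -8.1 -0.7] Falong -8.6
```

```bash

python3 -m inch '[{"tx":0.004,"ty":0,"tz":0,"rx":0,"ry":0,"rz":0},{"tx":0.008,"ty":0,"tz":0,"rx":0,"ry":0,"rz":0}]'
python3 -c "
from h import *
leg()"
```

```text
clock: 9.95
tcp_pos: [523.0, -75.6, 45.0]
tool_rot: [0.001, 0.781, 0.625, -0.001]
wrist_force: [-2.2, -9.0, 0.4]
grip_width: 0.001
gripper_force: 4.4
t=9.95 leg y -97.6 x -0.2 z 45.0 F [-2.2 -9.   0.4] Falong -9.2
```

```bash

python3 -m inch '[{"tx":0.003,"ty":0,"tz":0,"rx":0,"ry":0,"rz":0},{"tx":0.006,"ty":0,"tz":0,"rx":0,"ry":0,"rz":0},{"tx":0.009,"ty":0,"tz":0,"rx":0,"ry":0,"rz":0}]'
python3 -c "
from h import *
leg()"
```

```text
clock: 10.25
tcp_pos: [523.6, -73.2, 45.0]
tool_rot: [0.001, 0.781, 0.625, -0.001]
wrist_force: [-3.7, -10.4, 0.2]
grip_width: 0.0
gripper_force: 5.0
t=10.25 leg y -95.1 x -0.1 z 45.0 F [ -3.7 -10.4   0.2] Falong -11.0
```

```bash

python3 -m inch '[{"tx":0.003,"ty":0,"tz":0,"rx":0,"ry":0,"rz":0},{"tx":0.006,"ty":0,"tz":0,"rx":0,"ry":0,"rz":0}]'
python3 -c "
from h import *
leg()"
```

```text
clock: 10.45
tcp_pos: [524.0, -71.5, 45.1]
tool_rot: [0.001, 0.781, 0.625, -0.001]
wrist_force: [-3.1, -9.5, 1.4]
grip_width: 0.002
gripper_force: 4.7
t=10.45 leg y -93.4 x -0.1 z 45.1 F [-3.1 -9.5  1.4] Falong -9.9
```

Steady sliding at about 10 N with no stop yet, so I continue in small steps.

```bash

python3 -m inch '[{"tx":0.003,"ty":0,"tz":0,"rx":0,"ry":0,"rz":0},{"tx":0.006,"ty":0,"tz":0,"rx":0,"ry":0,"rz":0}]'
python3 -c "
from h import *
leg()"
```

```text
clock: 10.65
tcp_pos: [524.3, -69.8, 45.0]
tool_rot: [0.001, 0.781, 0.625, -0.001]
wrist_force: [-2.7, -10.1, 0.5]
grip_width: 0.003
gripper_force: 5.3
t=10.65 leg y -91.6 x -0.1 z 45.0 F [ -2.7 -10.1   0.5] Falong -10.4
```

```bash

python3 -m inch '[{"tx":0.003,"ty":0,"tz":0,"rx":0,"ry":0,"rz":0},{"tx":0.005,"ty":0,"tz":0,"rx":0,"ry":0,"rz":0}]'
python3 -c "
from h import *
leg()"
```

```text
clock: 10.85
tcp_pos: [524.7, -68.2, 45.1]
tool_rot: [0.001, 0.781, 0.625, -0.001]
wrist_force: [-3.0, -8.6, 0.5]
grip_width: -0.002
gripper_force: 4.6
t=10.85 leg y -90.0 x -0.1 z 45.1 F [-3.  -8.6  0.5] Falong -9.0
```

```bash

python3 -m inch '[{"tx":0.003,"ty":0,"tz":0,"rx":0,"ry":0,"rz":0},{"tx":0.005,"ty":0,"tz":0,"rx":0,"ry":0,"rz":0}]'
python3 - <<'E'
from h import *
leg()
p,d=viewer.grab_frame("scene"); cv2.imwrite("pics/s6.png",cv2.resize(p[170:250,260:380],None,fx=6,fy=6,interpolation=cv2.INTER_CUBIC))
E
```

```text
clock: 11.05
tcp_pos: [525.0, -66.7, 45.1]
tool_rot: [0.001, 0.781, 0.625, -0.001]
wrist_force: [-2.4, -9.2, 0.5]
grip_width: 0.0
gripper_force: 4.7
t=11.05 leg y -88.5 x -0.1 z 45.1 F [-2.4 -9.2  0.5] Falong -9.5
```

View pics/s6.png

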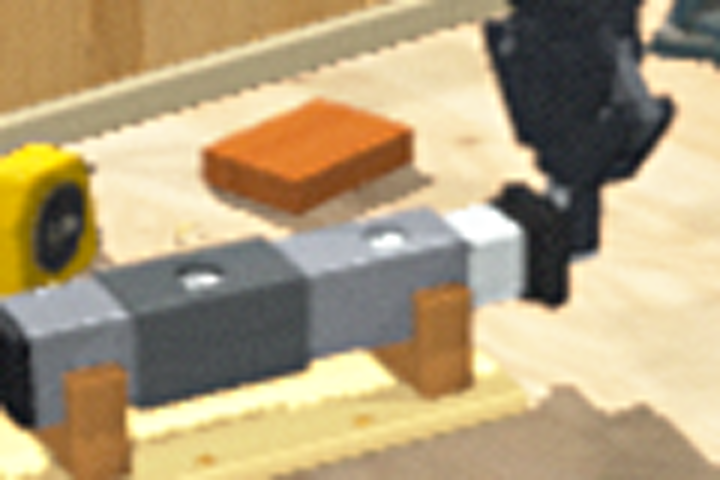

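The sleeve hole at crop (200,277) is now bright, so the button is arriving under it. I'll use finer steps and stop on a force rise.

```bash

python3 -m inch '[{"tx":0.003,"ty":0,"tz":0,"rx":0,"ry":0,"rz":0},{"tx":0.004,"ty":0,"tz":0,"rx":0,"ry":0,"rz":0}]'
python3 -c "
from h import *
leg()"
```

```text
clock: 11.3
tcp_pos: [525.4, -64.8, 45.0]
tool_rot: [0.0, 0.781, 0.625, -0.001]
wrist_force: [-1.8, -4.6, 0.9]
grip_width: -0.001
gripper_force: 2.7
t=11.30 leg y -86.5 x -0.1 z 45.0 F [-1.8 -4.6  0.9] Falong -4.9
```

```bash

python3 -m inch '[{"tx":0.002,"ty":0,"tz":0,"rx":0,"ry":0,"rz":0},{"tx":0.003,"ty":0,"tz":0,"rx":0,"ry":0,"rz":0}]'
python3 - <<'E'
from h import *
leg()
p,d=viewer.grab_frame("scene"); cv2.imwrite("pics/s7.png",cv2.resize(p[180:240,270:370],None,fx=7,fy=7,interpolation=cv2.INTER_CUBIC))
E
```

```text
clock: 11.5
tcp_pos: [525.8, -63.5, 45.0]
tool_rot: [-0.0, 0.781, 0.625, -0.0]
wrist_force: [-1.3, -4.1, 0.9]
grip_width: -0.004
gripper_force: 2.3
t=11.50 leg y -85.1 x -0.1 z 45.0 F [-1.3 -4.1  0.9] Falong -4.3
```

View pics/s7.png

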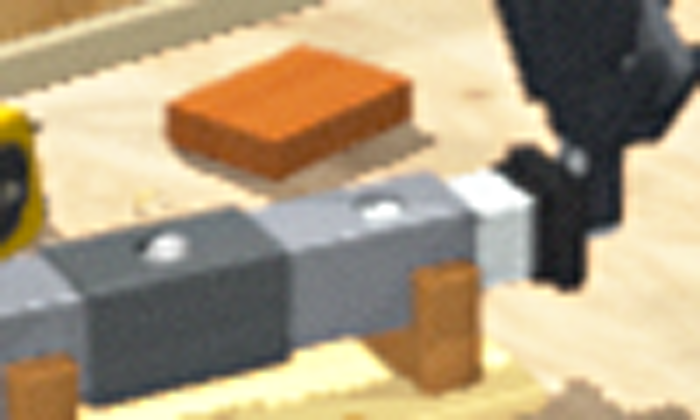

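The domed button now stands up in the sleeve hole at crop (170,247). A small push will confirm the stop.

```bash

python3 -m inch '[{"tx":0.002,"ty":0,"tz":0,"rx":0,"ry":0,"rz":0},{"tx":0.003,"ty":0,"tz":0,"rx":0,"ry":0,"rz":0}]'
python3 -c "
from h import *
leg()"
```

```text
clock: 11.75
tcp_pos: [525.8, -63.1, 45.0]
tool_rot: [0.0, 0.781, 0.625, -0.001]
wrist_force: [-3.1, -7.2, 0.5]
grip_width: -0.002
gripper_force: 3.9
t=11.75 leg y -84.8 x -0.1 z 45.0 F [-3.1 -7.2  0.5] Falong -7.7
```

It moved only 0.3 mm for 0.9 mm commanded while the force rose: stopped. Backing off.

```bash

python3 -m inch '[{"tx":-0.02,"ty":0,"tz":0,"rx":0,"ry":0,"rz":0},{"tx":-0.08,"ty":0,"tz":0,"rx":0,"ry":0,"rz":0},{"tx":-0.15,"ty":0,"tz":0,"rx":0,"ry":0,"rz":0},{"tx":-0.2,"ty":0,"tz":-0.1,"rx":0,"ry":0,"rz":0},{"tx":-0.2,"ty":0,"tz":-0.25,"rx":0,"ry":0,"rz":0},{"tx":-0.2,"ty":0,"tz":-0.3,"rx":0,"ry":0,"rz":0},{"tx":-0.2,"ty":0,"tz":-0.3,"rx":0,"ry":0,"rz":0},{"tx":-0.2,"ty":0,"tz":-0.3,"rx":0,"ry":0,"rz":0},{"tx":-0.2,"ty":0,"tz":-0.3,"rx":0,"ry":0,"rz":0}]'
python3 - <<'E'
from h import *
leg()
p,d=viewer.grab_frame("scene"); cv2.imwrite("pics/s8.png",cv2.resize(p[180:240,270:370],None,fx=7,fy=7,interpolation=cv2.INTER_CUBIC))
E
```

```text
clock: 12.65
tcp_pos: [511.5, -120.1, 132.6]
tool_rot: [-0.002, 0.781, 0.625, -0.001]
wrist_force: [0.5, 0.2, 0.2]
grip_width: -0.0
gripper_force: 0.0
t=12.65 leg y -143.6 x -1.7 z 132.6 F [0.5 0.2 0.2] Falong 0.3
```

View pics/s8.png

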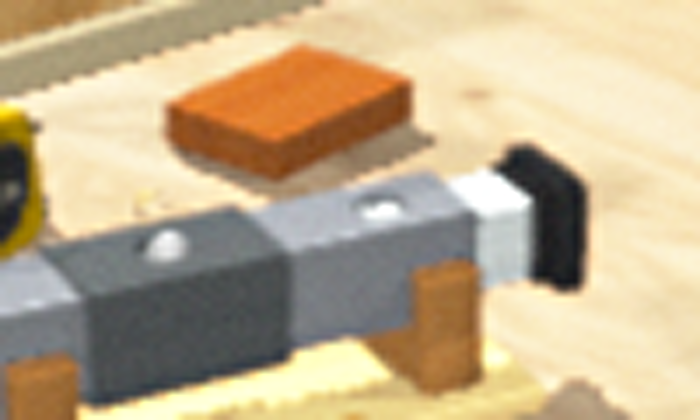

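The button stands proud in the sleeve hole at (168,245), the foot has stayed in at (545,215), and the robot is clear.

```bash
python3 -c "
from rig import env
print(env.job_done())"
```

```text
the job is handed in; nothing more can be done
None
```

I handed the job in at about 12.7 s: the leg is one hole shorter, and the last picture shows the button standing up in the sleeve hole with the arm clear. The highest push I read on the foot was about 11 N, and I saw none of the loose things move, though I didn't measure them. The hand-in returned no verdict.

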